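Press the pull into the box lid and hold the press

ROBOT

A 6-joint arm with a two-finger parallel gripper is mounted at the origin on the work surface. World frame = base frame: x ahead of the robot, y to its left, z up, the work surface at z = 0. Lengths are in m, angles in rad, forces in N, time in s.
With the tool pointing down it reaches from about 0.25 to 0.775 m from the base axis. Payload 4 kg.
Tool frame: the origin (TCP) lies between the finger pads; the fingertips stand 14 mm ahead of it and the grasp point (between the pads) lies 5 mm behind it (nose_length is the distance from the TCP to the fingertips, in m); z points along the fingers, y is the line along which they close (so a half turn about z gives the same grasp; the last joint's range is limited). The gripper opens to 94 mm and grips with 3 to 60 N. Pads are 16 mm wide; open, the fingers measure 119 mm over their backs; the gripper's body (75 mm by 177 mm) begins 78 mm behind the grasp point.
Start: joints at [-1.403, 0.087, 1.371, -0, 1.684, -0.103], TCP at [0.147, -0.53, 0.22] pointing down, gripper open.
Joint ranges: [-3.1, 3.1], [-0.76, 2.03], [0.27, 2.55], [-1.08, 4.22], [0.17, 2.65], [-2.57, 2.57]. Speed limits (rad/s): [2.79, 2.79, 3.14, 3.14, 3.14, 3.14].

INTERFACE

Orientations are given as [roll, pitch, yaw] about the fixed x, y, z axes, in that order (R = Rz(yaw) Ry(pitch) Rx(roll)).
In Python, from bench import * gives the robot as it stands.
- The arm moves only by the tool move_arm, never from a script. Its argument "steps" is one flat list of numbers, 7 for each row, row after row: the turn, a rotation vector about the world's x, y, z in rad, then the shift along the world's x, y, z in m, then the opening, from 0 (shut) to 1 (fully open). A call has 1 to 12 rows; each row is the pose to reach, as a shift and turn from the pose commanded when the call began; what a row does not reach only later rows make up. A row lasts 1/10 s, in which the tool goes at most 50 mm and 8.59 degrees, less where a joint would pass 70% of its speed; a pose out of reach is approached as far as the arm can. A call with a gripper value outside its range is refused whole. The fingers move at their own pace and stop on an object; the grip force is fixed at half the most. Time passes only in rows, so rows that repeat a pose let the fingers close. It gives the time, the measured TCP pose, the force, the opening and the grip force at its end, in the units of the state.
- get_obs(): the state, without advancing time (a new reading comes with each control period).
- snapshot(name): name is "scene" or "top" or "wrist"; returns (picture, depth): 400x640x3 uint8, red, green, blue; 400x640 float32, m along the optical axis (not along the pixel's ray), 0 where there is no reading.
- camera_model(name): a dict with "fx", "fy", "cx", "cy" (pixels), "k1" (the pictures are not rectified: a ray, as slopes to the right and down, at radius r is drawn at 1 + k1 r^2 times it, then the intrinsics apply), "rvec" (rotation vector, rad) and "tvec" (3), from world to camera coordinates, as OpenCV has them. Camera axes: x right, y down, z forward; pixel columns grow to the right and rows downward; lengths in m; the calibration is good to about 2 mm. A picture is of the moment at which its call begins: read the wrist's pose just before it. camera_model takes no time and is no camera call; for the wrist camera it gives the pose at the moment of the call.
- close_job(): hands the job in; it is judged then, once.
Trained networks look in the newest picture that a camera, given by its name, has taken for a name from the list of things; names that differ only in an ending like _2 or _b are one class to them, and where a whole thing is asked for, a point or a joint stands for the part that bears it (a point fixed in the world has none). Each returns a list of dicts, best first, with "score" (0 to 1); they miss things now and then, are a little off and sometimes report something else, mostly with a low value. They report only what shows in the picture. A call takes as long as a camera call. They do not tell look-alikes from the thing itself.
- silhouettes(camera, target): "pixels" (400x640 bool, what is visible of it) and "uv" ([column, row] in pixels, amid what is visible of it).
- spot_point(camera, target): "uv" ([column, row] in pixels: a listed point, or the origin of a listed thing).
The state is a dict: "time": time; "joint_positions": joint angles; "qvel": joint speeds; "joint_torque": joint torques, N m; "tool_pos": TCP position; "ee_rot": TCP orientation; "wrist_force": force on the tool from outside, world axes, zero at the start; "wrist_torque": the same for the moment, N m; "width": finger opening in m; "finger_force": force on a finger pad.
Only numpy, scipy, OpenCV 4.12 (cv2) and the standard library are available. Lean on these libraries where they do the work, as an engineer would, in place of code of your own. Each camera call takes 0.05 s, during which the arm holds its last target. There are 200 camera calls.

TASK

Lay the carved pencil-box lid flat on the table of the arbor press, its turned wooden pull centred under the ram, and let go of it. Then bring the press lever down until the ram has driven the pull fully home in the lid, and keep the lever pressed with about 12 N at its ball so that the glue can grab: finish while still holding the lever like that. Leave the other things on the bench where they are.

Things in the scene. Friction and masses are not known exactly. Their poses are not given: they have to be found in the camera images.
- lid: Loose sliding lid of a pencil box: pale wooden board 190 long (its x) x 56 wide (its y) x 14 mm thick, 0.1 to 0.2 kg, carved about 1 mm deep on top. Origin: centre of its underside, z up. Starts flat on the bench right of the press. The pull stands on it at x = +67 mm, near the far end; the bare near end (x = -95 to -45) is the place to grip, across the 56 mm.
- pull_top (a point): Centre of the flat top of the pull: turned wooden mushroom knob, 24 mm across, 20 mm tall, on a 12 mm tenon, a tight push fit in the lid. Fully home, this point is 34 mm above the lid's underside; at the start 5 to 8 mm higher.
- pull (a joint): How far the pull is pressed in (m): 0 = standing 8 mm proud, 0.008 = fully home, shoulder on the lid. Starts at 0 to 0.003. Friction holds it: about 20 N pushes it in, and it stays where it is left.
- press: Arbor press, dark painted iron, bolted to the bench. Origin: on the bench under the ram's axis; front is -x (roughly to the robot), +y its left. Base x -110 to 130, y -60 to 60, 26 mm high; column x 80 to 126; head overhangs at x -45 to 127, y -30 to 30, z 142 to 226 mm. The gap between table and head is open in front and at both sides: the lid can come in from either.
- press_table (a point): Point on the press's flat steel table straight under the ram's axis, 30 mm above the bench. The table runs from press x = -108 to +80, y = -50 to +50 mm; the lid's near end may overhang its front.
- ram_pad (a point): Centre of the flat round underside (34 mm across, wooden facing) of the vertical ram. Ram up: 91 mm above the bench, 61 mm above the table. Geared to the lever: it comes down 20 mm per rad.
- lever_ball (a point): Centre of the black 30 mm ball at the end of the lever rod (12 mm thick), on the press's right side (press y = -80). It swings in the press's x-z plane, 170 mm from the hinge. Lever up: press x = -54, z = 322 mm, 60 degrees above level, leaning to the front. It can be pinched from above, fingers closing along the press's y, and then turns between them.
- lever_hinge (a point): Point on the lever's hinge axis (parallel to the press's y) in the plane of the ball: press x = 31, y = -80, z = 175 mm.
- lever (a joint): Lever angle (rad): 0 = up, grows as the ball goes forward and down; level at 1.05, stop at 1.9. A spring returns it when let go: 2 to 3 N at the ball at 0, 6 N at 1.4 with nothing under the ram. With the lid in place the ram meets the pull at 0.95 to 1.1 rad, presses it in with about 8 N at the ball and has it home at about 1.35; then each extra N at the ball adds 8.5 N at the ram.
- gouge: Bystander: gouge with wooden handle, about 190 mm long and 22 mm thick, lying crosswise on the bench between the robot and the press.
- chisel: Bystander: chisel with wooden handle, about 190 mm long, lying crosswise beyond the lid.
- knife: Bystander: carving knife with wooden handle, about 190 mm long, beside the pencil box.
- mallet: Bystander: wooden mallet lying to the left of the press; head 64 mm thick, 100 mm long, handle towards the robot. Origin under the head.
- pencil_box: Bystander: open wooden pencil box 200 x 72 x 50 mm, to the right of the lid.
- dish: Bystander: wooden dish, 104 mm across and 28 mm high, with spare pulls lying in it, right of the press column.
- brush_pot: Bystander: white pot, 90 mm across, 110 mm high, brushes standing to 185 mm, behind the mallet.
Things that resemble listed ones, but are neither listed nor needed, are in the scene too. What is shaped like the lid but green or orange is not meant.

How it is judged:
By the outcome, as a careful person would: the job done as asked, in the order asked, and still so for the second after the job is handed in, while the arm keeps its last pose, push and grip.
It also fails if it takes over 64 s, if anything falls off the work surface, if the arm or the gripper's body presses on something with over 40 N, if the wrist force passes 120 N, or if a joint passes its speed limit or range.

## Working session

There is one attempt and no reset: what is moved stays moved. The work goes in short steps, Python scripts to look and compute and a tool call to move; the robot and the scene stay as the last step left them, time stands still between calls to the robot, and variables do not carry over. Pictures are saved under pics/ and viewed, at most 10 in all, crops included, and the job is handed in when it is done.

Besides the shell and the picture viewer there is one more tool, called after "Call:" as a command line: name --argument value ..., lists and objects as JSON in quotes. move_arm: Moves the arm, as the interface text tells. Its arguments: {"type":"object","properties":{"steps":{"type":"array"}},"required":["steps"]}

```bash
mkdir -p pics; cat > h.py <<'E'
from bench import *
import numpy as np, cv2
from scipy.spatial.transform import Rotation as R
def world(c,uv,z=None,d=None):
    K=np.array([[c["fx"],0,c["cx"]],[0,c["fy"],c["cy"]],[0,0,1.]])
    p=cv2.undistortPoints(np.array(uv,float).reshape(-1,1,2),K,np.array([c["k1"],0,0,0,0.])).reshape(-1,2)
    r=np.c_[p,np.ones(len(p))]; M=R.from_rotvec(np.ravel(c["rvec"])).as_matrix(); t=np.ravel(c["tvec"])
    o=-M.T@t; w=r@M
    s=np.reshape(d,(-1,1)) if d is not None else ((z-o[2])/w[:,2])[:,None]
    return o+s*w
def project(c,P):
    K=np.array([[c["fx"],0,c["cx"]],[0,c["fy"],c["cy"]],[0,0,1.]])
    return cv2.projectPoints(np.array(P,float).reshape(-1,1,3),np.ravel(c["rvec"]).astype(float),np.ravel(c["tvec"]).astype(float),K,np.array([c["k1"],0,0,0,0.]))[0].reshape(-1,2)
E
python3 - <<'E'
from h import *
for n in ["scene","top"]:
    p,d=snapshot(n); cv2.imwrite(f"pics/{n}0.png",p[:,:,::-1]); np.save(n+"d.npy",d); c=camera_model(n)
    for t in ["lid","pull_top","press","press_table","ram_pad","lever_ball","lever_hinge"]:
        for r in spot_point(n,t)[:3]:
            print(n,t,round(r["score"],2),np.round(r["uv"],1))
print(get_obs())
E
```

```text
scene lid 0.92 [312.4 276.3]
scene lid 0.78 [316.6 191. ]
scene lid 0.7 [289.5 233.8]
scene pull_top 0.6 [208.1 287.5]
scene pull_top 0.54 [316.5 188.9]
scene pull_top 0.44 [331.6 281.7]
scene press 0.79 [392.1 252. ]
scene press_table 0.82 [387.1 240.9]
scene ram_pad 0.59 [392.9 227.2]
scene lever_ball 0.59 [369.9 167. ]
scene lever_hinge 0.65 [397.3 219.7]
scene lever_hinge 0.46 [226.6 375.4]
top lid 0.96 [318.9 258.6]
top lid 0.96 [416.6 272.6]
top lid 0.68 [224.5 282. ]
top pull_top 0.7 [344.  124.5]
top pull_top 0.57 [240.4 271.2]
top pull_top 0.5 [339.3 249. ]
top press 0.71 [284.5 157.2]
top press_table 0.6 [284.8 153.1]
top lever_ball 0.49 [308.8 135.2]
top lever_ball 0.37 [344.4 122.2]
top lever_hinge 0.5 [307.4 123.6]
top lever_hinge 0.23 [364.8 171.8]
{'time': 0.8, 'joint_positions': array([-1.40308766e+00,  8.71276325e-02,  1.37069391e+00, -2.28119817e-05,
        1.68359348e+00, -1.03105850e-01]), 'qvel': array([-0.00093645, -0.00178124, -0.00063402,  0.00070663,  0.00035994,
        0.00073657]), 'joint_torque': array([-3.12935190e-04, -3.39990842e+01, -3.02574205e+01,  7.18343351e-02,
        2.35132081e-02, -5.29188128e-06]), 'tool_pos': array([ 0.14712175, -0.52997438,  0.21954856]), 'ee_rot': array([3.14141830e+00, 4.08282500e-05, 2.70811942e-01]), 'wrist_force': array([ 0.80933619, -0.51335267, -0.67813692]), 'wrist_torque': array([-0.00511082,  0.04397608, -0.02414954]), 'finger_force': 0.0, 'width': 0.09395248723891175}
```

```bash
ls
```

```text
h.py
pics
scened.npy
topd.npy
```

View pics/scene0.png

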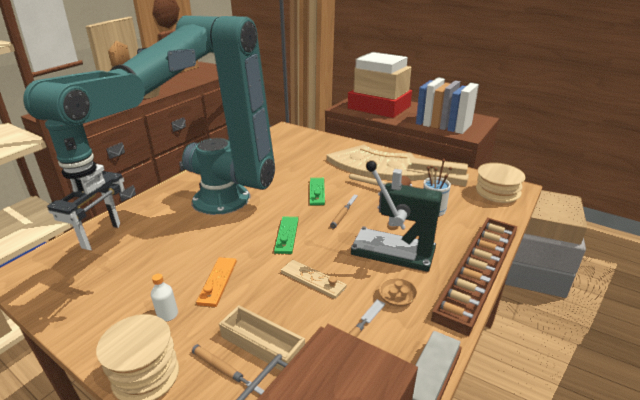

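View pics/top0.png

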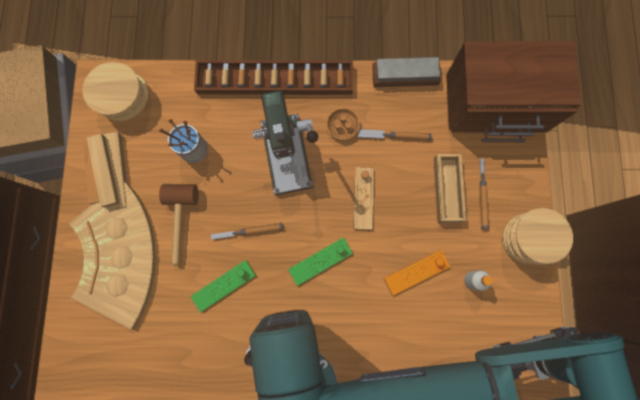

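The pale board is at scene (312,278) and top (364,198), with its pull at the far end at top (365,175). The look-alikes:
- green boards at top (321,262) and (224,286)
- an orange board at top (417,272)
- spare pulls in the dish at top (343,125)

I choose the pale one. Next I'll measure it along with the press.

```bash
python3 - <<'E'
from h import *
p,d=snapshot("top"); c=camera_model("top")
ps,ds=snapshot("scene"); cs=camera_model("scene")
for n,cc,dd in [("top",c,d),("scene",cs,ds)]:
  for t in ["lid","press","pull_top"]:
    for r in silhouettes(n,t):
        m=r["pixels"]; v,u=np.nonzero(m&(dd>0))
        if len(u)<4: continue
        P=world(cc,np.c_[u,v],d=dd[v,u]); q=P[:,:2].astype(np.float32)
        rect=cv2.minAreaRect(q)
        print(n,t,round(r["score"],2),np.round(r["uv"]),len(u),np.round(np.median(P,0),3),np.round(P[:,2].max(),3),[np.round(x,3) for x in rect])
for z,uv,n in [(0.322,(308.8,135.2),"ball?"),(.03,(284.8,153.1),"table"),(.0,(284.5,157.2),"press"),(.175,(307.4,123.6),"hinge")]:
  print(n,world(c,uv,z=z).round(3))
for z,uv,n in [(0.322,(369.9,167),"ball?"),(.03,(387.1,240.9),"table"),(.0,(392.1,252),"press"),(.091,(392.9,227.2),"pad")]:
  print("s",n,world(cs,uv,z=z).round(3))
a=cv2.resize(p[150:240,240:400],(800,450),interpolation=cv2.INTER_CUBIC)
cv2.imwrite("pics/crop.png",a[:,:,::-1])
cw=camera_model("wrist");M=R.from_rotvec(np.ravel(cw["rvec"])).as_matrix();o=get_obs()
T=R.from_euler("xyz",o["ee_rot"]).as_matrix()
print("cam in tool",T.T@(-M.T@np.ravel(cw["tvec"])-o["tool_pos"]),(M@T).round(3),cw["fx"])
E
```

```text
top lid 0.95 [417. 273.] 1328 [ 0.322 -0.334  0.013] 0.047 [array([ 0.323, -0.338]), array([0.06 , 0.198]), np.float64(25.696)]
top lid 0.92 [365. 198.] 1238 [ 0.537 -0.18   0.013] 0.043 [array([ 0.545, -0.18 ]), array([0.064, 0.2  ]), np.float64(89.038)]
top lid 0.88 [320. 259.] 1274 [ 0.351 -0.05   0.013] 0.048 [array([ 0.352, -0.05 ]), array([0.06 , 0.192]), np.float64(29.436)]
top lid 0.87 [223. 284.] 1319 [0.276 0.233 0.013] 0.045 [array([0.278, 0.235]), array([0.06 , 0.196]), np.float64(34.441)]
top lid 0.63 [282. 141.] 3787 [0.659 0.049 0.162] 0.338 [array([0.68 , 0.043]), array([0.241, 0.173]), np.float64(14.546)]
top lid 0.57 [305. 126.] 288 [ 0.698 -0.024  0.206] 0.338 [array([ 0.708, -0.016]), array([0.182, 0.055]), np.float64(3.555)]
top press 0.82 [282. 143.] 3853 [0.66  0.049 0.149] 0.338 [array([0.717, 0.063]), array([0.331, 0.164]), np.float64(20.438)]
top pull_top 0.62 [436. 262.] 68 [ 0.35  -0.395  0.04 ] 0.047 [array([ 0.352, -0.399]), array([0.025, 0.03 ]), np.float64(18.763)]
top pull_top 0.58 [238. 270.] 45 [0.316 0.177 0.04 ] 0.045 [array([0.316, 0.176]), array
[... 1142 characters left out ...]
0.385, -0.112]), array([0.019, 0.024]), np.float64(19.893)]
scene pull_top 0.55 [315. 192.] 45 [0.317 0.172 0.038] 0.048 [array([0.316, 0.183]), array([0.043, 0.021]), np.float64(82.947)]
scene pull_top 0.43 [206. 290.] 85 [ 0.355 -0.4    0.041] 0.046 [array([ 0.351, -0.397]), array([0.024, 0.025]), np.float64(59.172)]
ball? [[ 0.635 -0.028  0.322]]
table [[0.675 0.058 0.03 ]]
press [[0.67  0.062 0.   ]]
hinge [[ 0.717 -0.017  0.175]]
s ball? [[ 0.632 -0.043  0.322]]
s table [[0.653 0.06  0.03 ]]
s press [[0.675 0.054 0.   ]]
s pad [[0.67  0.054 0.091]]
cam in tool [ 0.07566216  0.00022559 -0.16550332] [[ 0.001  1.     0.   ]
 [-0.966  0.001 -0.259]
 [-0.259  0.     0.966]] 293.7767449152284
```

View pics/crop.png

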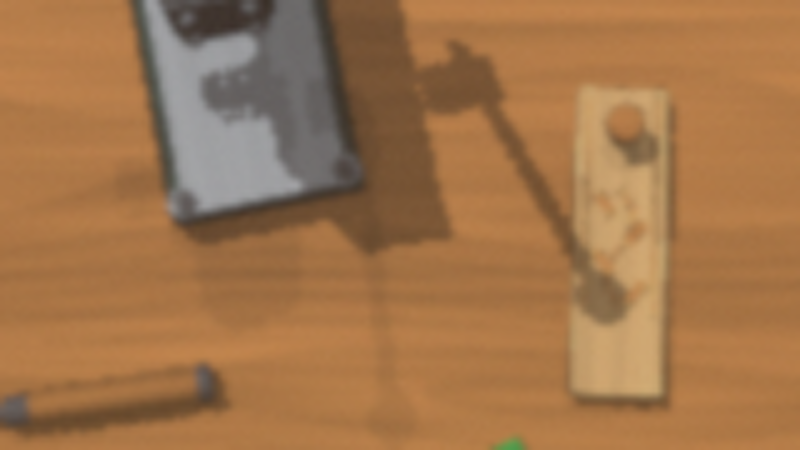

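The crop shows the pale carved lid with its pull at the far end, at crop (627,120). It is the one to take. Next I go above it, with the wrist turned half round so the camera is on the robot's side, to see the lid and press together.

Call:
move_arm --steps '[0,0,0.15,0.03,0.04,0.02,1,0,0,0.3,0.06,0.08,0.04,1,0,0,0.45,0.09,0.12,0.06,1,0,0,0.6,0.12,0.16,0.08,1,0,0,0.75,0.15,0.2,0.1,1,0,0,0.9,0.18,0.24,0.12,1,0,0,1.05,0.21,0.28,0.13,1,0,0,1.2,0.24,0.32,0.13,1,0,0,1.35,0.27,0.36,0.13,1,0,0,1.5,0.3,0.4,0.13,1,0,0,1.65,0.32,0.43,0.13,1,0,0,1.75,0.32,0.43,0.13,1]'

```text
time: 2.4
tool_pos: [0.469, -0.0958, 0.3491]
ee_rot: [3.141, -0.001, 2.033]
wrist_force: [-0.6, -0.6, -1.4]
width: 0.0939
finger_force: 0.0
```

Call:
move_arm --steps '[0,0,0.14,0,0,0,1,0,0,0.28,0,0,0,1,0,0,0.42,0,0,0,1,0,0,0.56,0,0,0,1,0,0,0.7,0,0,0,1,0,0,0.84,0,0,0,1,0,0,0.98,0,0,0,1,0,0,1.1,0,0,0,1,0,0,1.1,0,0,0,1,0,0,1.1,0,0,0,1,0,0,1.1,0,0,0,1]'

```text
time: 3.5
tool_pos: [0.4671, -0.1, 0.3495]
ee_rot: [3.142, 0.0, 3.119]
wrist_force: [0.2, -1.3, -0.1]
width: 0.094
finger_force: 0.0
```

```bash
python3 - <<'E'
from h import *
o=get_obs(); print(o["time"],o["tool_pos"],o["ee_rot"],o["joint_positions"].round(2))
c=camera_model("wrist"); p,d=snapshot("wrist"); cv2.imwrite("pics/w1.png",p[:,:,::-1])
import pickle; pickle.dump((p,d,c),open("w1.pkl","wb"))
for t,z in [("lid",0),("pull_top",.04),("press",0),("press_table",.03),("ram_pad",.091),("lever_ball",.322),("lever_hinge",.175)]:
    for r in spot_point("wrist",t)[:3]: print(t,round(r["score"],2),np.round(r["uv"]),world(c,r["uv"],z=z).round(4))
for r in silhouettes("wrist","lid")[:4]:
    v,u=np.nonzero(r["pixels"]&(d>0)); P=world(c,np.c_[u,v],d=d[v,u])
    print(round(r["score"],2),r["uv"],P.mean(0).round(3),[np.round(x,4) for x in cv2.minAreaRect(P[:,:2].astype(np.float32))])
# table: points at z 27..34 near press
v,u=np.mgrid[0:400,0:640]; ok=d>0; P=world(c,np.c_[u[ok],v[ok]],d=d[ok])
s=(abs(P[:,2]-.03)<.004)&(abs(P[:,0]-.65)<.2)&(abs(P[:,1]-.06)<.1)
print(s.sum(),[np.round(x,4) for x in cv2.minAreaRect(P[s][:,:2].astype(np.float32))],np.median(P[s],0))
E
```

```text
3.5 [ 0.46711147 -0.0999885   0.34952209] [3.14151266e+00 4.75236410e-05 3.11906781e+00] [-0.33 -0.06  1.27  0.    1.94 -1.88]
lid 0.9 [352.  93.] [[ 0.3475 -0.049   0.    ]]
lid 0.84 [279. 212.] [[ 0.5512 -0.1828  0.    ]]
lid 0.79 [172.  83.] [[ 0.3255 -0.3456  0.    ]]
pull_top 0.77 [128.  97.] [[ 0.3483 -0.3965  0.04  ]]
pull_top 0.74 [508.  66.] [[0.3166 0.1803 0.04  ]]
pull_top 0.65 [276. 248.] [[ 0.6049 -0.1851  0.04  ]]
press 0.69 [405. 266.] [[0.6662 0.0541 0.    ]]
press_table 0.81 [406. 277.] [[0.6717 0.0491 0.03  ]]
ram_pad 0.65 [420. 293.] [[0.6671 0.0541 0.091 ]]
ram_pad 0.62 [583. 204.] [[0.5196 0.292  0.091 ]]
lever_ball 0.43 [384. 359.] [[ 0.5766 -0.0536  0.322 ]]
lever_hinge 0.59 [386. 358.] [[ 0.714  -0.0164  0.175 ]]
0.91 [174.3, 80.4] [ 0.322 -0.332  0.016] [array([ 0.3205, -0.3372]), array([0.0624, 0.1885]), np.float64(26.9607)]
0.85 [351.0, 90.3] [ 0.349 -0.052  0.015] [array([ 0.3487, -0.0526]), array([0.0573, 0.1942]), np.float64(30.6179)]
0.66 [278.6, 207.3] [ 0.535 -0.182  0.015] [array([ 0.5413, -0.1834]), array([0.0575, 0.1911]), np.float64(87.1401)]
0.66 [530.2, 41.8] [0.28  0.226 0.015] [array([0.2763, 0.2359]), array([0.0611, 0.2017]), np.float64(34.137)]
2664 [array([0.6774, 0.0538]), array([0.2381, 0.1179]), np.float64(12.0399)] [0.62639703 0.02137489 0.03018024]
```

View pics/w1.png

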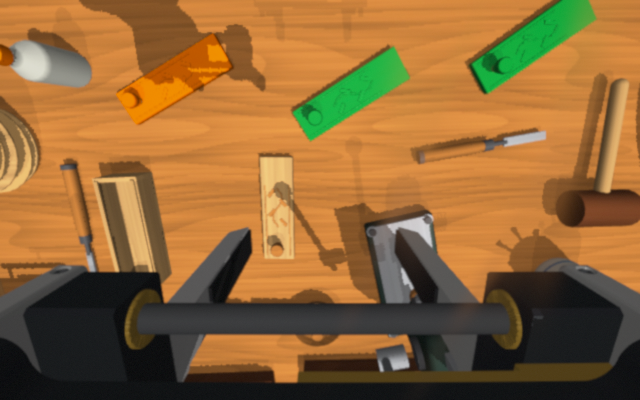

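The view shows the pale lid at (278,205) with its pull at (277,247), and the press base at about (400,260). I take the lid centre as (0.5415, -0.181) with yaw -0.045, and the press origin as (0.668, 0.0535) with yaw 0.21. Now I descend and grip.

Call:
move_arm --steps '[0,0,-0.022,0.006,-0.03,-0.03,1,0,0,-0.022,0.012,-0.06,-0.06,1,0,0,-0.022,0.0125,-0.078,-0.1,1,0,0,-0.022,0.0125,-0.078,-0.145,1,0,0,-0.022,0.0125,-0.078,-0.19,1,0,0,-0.022,0.0125,-0.078,-0.235,1,0,0,-0.022,0.0125,-0.078,-0.275,1,0,0,-0.022,0.0125,-0.078,-0.3,1,0,0,-0.022,0.0125,-0.078,-0.318,1,0,0,-0.022,0.0125,-0.078,-0.329,1,0,0,-0.022,0.0125,-0.078,-0.333,1,0,0,-0.022,0.0125,-0.078,-0.333,1]'

```text
time: 5.15
tool_pos: [0.4798, -0.1781, 0.0166]
ee_rot: [3.142, 0.0, 3.099]
wrist_force: [0.4, 0.0, -0.6]
width: 0.0938
finger_force: 0.0
```

Call:
move_arm --steps '[0,0,0,0,0,0,0,0,0,0,0,0,0,0,0,0,0,0,0,0,0,0,0,0,0,0,0,0,0,0,0,0,0,0,0,0,0,0,0,0,0,0,0,0,0,0,0,0,0]'

```text
time: 5.85
tool_pos: [0.4798, -0.1785, 0.0169]
ee_rot: [-3.141, 0.0, 3.099]
wrist_force: [-0.7, -1.7, 1.6]
width: 0.0554
finger_force: 30.0
```

```bash
python3 - <<'E'
from h import *
# refine press: top+scene+wrist table/head points
import pickle
p,d,c=pickle.load(open("w1.pkl","rb"))
L=[(d,c)]
for n in ["top","scene"]:
    L.append((np.load(n+"d.npy"),camera_model(n)))
from scipy.optimize import minimize
for d,c in L:
    v,u=np.mgrid[0:400,0:640]; ok=d>0; P=world(c,np.c_[u[ok],v[ok]],d=d[ok])
    near=(abs(P[:,0]-.68)<.17)&(abs(P[:,1]-.05)<.12)
    for lo,hi in [(.024,.034),(.215,.235)]:
        s=near&(P[:,2]>lo)&(P[:,2]<hi)
        if s.sum()<20: continue
        Q=(P[s][:,:2]-[.668,.0535])@np.array([[np.cos(.21),-np.sin(.21)],[np.sin(.21),np.cos(.21)]])
        print(lo,s.sum(),"x",np.percentile(Q[:,0],[1,5,95,99]).round(3),"y",np.percentile(Q[:,1],[1,5,95,99]).round(3),[np.round(x,3) for x in cv2.minAreaRect(P[s][:,:2].astype(np.float32))])
o=get_obs();print(o["tool_pos"],o["width"])
p,d=snapshot("wrist")
c=camera_model("wrist")
for t in ["lid","pull_top"]:
    for r in spot_point("wrist",t)[:3]: print(t,round(r["score"],2),np.round(r["uv"]),world(c,r["uv"],z=0 if t=="lid" else .04).round(4))
E
```

```text
0.024 2950 x [-0.109 -0.107  0.041  0.052] y [-0.06  -0.057  0.049  0.056] [array([0.679, 0.054]), array([0.24 , 0.119]), np.float64(12.04)]
0.215 834 x [-0.034 -0.032  0.012  0.016] y [-0.084 -0.077 -0.009 -0.006] [array([0.677, 0.01 ]), array([0.052, 0.083]), np.float64(29.292)]
0.024 1555 x [-0.107 -0.102  0.099  0.121] y [-0.058 -0.054  0.054  0.059] [array([0.685, 0.014]), array([0.238, 0.205]), np.float64(11.737)]
0.215 1200 x [-0.038 -0.032  0.116  0.123] y [-0.029 -0.027  0.027  0.03 ] [array([0.715, 0.037]), array([0.166, 0.114]), np.float64(12.058)]
0.024 1540 x [-0.106 -0.097  0.112  0.126] y [-0.063 -0.058  0.044  0.051] [array([0.685, 0.015]), array([0.24, 0.2 ]), np.float64(9.728)]
0.215 761 x [-0.036 -0.021  0.118  0.124] y [-0.086 -0.034  0.02   0.024] [array([0.717, 0.034]), array([0.166, 0.115]), np.float64(13.529)]
[ 0.47975215 -0.17852036  0.01693875] 0.055409094629534285
pull_top 0.9 [464.  68.] [[ 0.3841 -0.1111  0.04  ]]
```

Gripped (55.4 mm wide, 30 N). I lift it, carry it to a spot in front of the press and turn it in line.

Call:
move_arm --steps '[0,0,0,0,0,0.01,0,0,0,0,0,0,0.03,0,0,0,0,0,0,0.06,0,0,0,0,0,0,0.09,0,0,0,0.04,-0.012,0.025,0.1,0,0,0,0.08,-0.026,0.055,0.1,0,0,0,0.12,-0.042,0.09,0.1,0,0,0,0.17,-0.058,0.12,0.1,0,0,0,0.21,-0.072,0.15,0.1,0,0,0,0.24,-0.08,0.167,0.1,0,0,0,0.2525,-0.084,0.173,0.1,0,0,0,0.2525,-0.084,0.173,0.1,0]'

```text
time: 7.2
tool_pos: [0.395, -0.0043, 0.1163]
ee_rot: [3.141, -0.001, -2.93]
wrist_force: [-0.5, -0.2, -2.2]
width: 0.0558
finger_force: 30.0
```

```bash
python3 - <<'E'
from h import *
o=get_obs(); print(o["time"],o["tool_pos"],o["ee_rot"],o["width"],o["wrist_force"],o["wrist_torque"])
T=o["tool_pos"]
ims=[]
for n in ["scene","top"]:
    p,d=snapshot(n); c=camera_model(n)
    for r in silhouettes(n,"lid"):
        v,u=np.nonzero(r["pixels"]&(d>0)); P=world(c,np.c_[u,v],d=d[v,u])
        if P[:,2].mean()<.06 or P[:,2].mean()>.16: continue
        Q=(P-T)[:, :2]@np.array([[np.cos(.21),-np.sin(.21)],[np.sin(.21),np.cos(.21)]])
        f=abs(Q[:,1])<.02; f&=(Q[:,0]>.02)&(Q[:,0]<.105)
        print(n,round(r["score"],2),len(u),"slope z(x)",np.polyfit(Q[f,0],P[f,2],1).round(4),"x",np.percentile(Q[:,0],[1,50,99]).round(3),"y",np.percentile(Q[:,1],[1,50,99]).round(3),[np.round(x,4) for x in cv2.minAreaRect(P[:,:2].astype(np.float32))])
    for r in spot_point(n,"pull_top"):
        w=world(c,r["uv"],z=T[2]+.024)[0]; print(n,"pull",r["score"],w.round(4),((w-T)[:2]@np.array([[np.cos(.21),-np.sin(.21)],[np.sin(.21),np.cos(.21)]])).round(4))
    uv=project(c,[T+[.08,0,0]])[0].astype(int); x=min(max(uv[0]-80,0),480);y=min(max(uv[1]-55,0),290)
    ims.append(cv2.resize(p[y:y+110,x:x+160],(640,300*440//300),interpolation=cv2.INTER_CUBIC)[:300]); print(n,x,y)
cv2.imwrite("pics/lift.png",np.vstack(ims)[:,:,::-1])
E
```

```text
7.2 [ 0.39498925 -0.00428713  0.11631847] [ 3.14105142e+00 -5.40730441e-04 -2.93038051e+00] 0.05578487696068428 [-0.45834843 -0.16780317 -2.20496873] [ 0.0341681  -0.01396608  0.02195881]
scene 0.82 786 slope z(x) [-0.0105  0.1147] x [-0.032  0.079  0.157] y [-0.031 -0.008  0.201] [array([0.4173, 0.0872]), array([0.1951, 0.2754]), np.float64(25.5127)]
scene pull 0.6 [0.4013 0.0474 0.1403] [0.0169 0.0493]
scene pull 0.58 [0.5377 0.0032 0.1403] [ 0.1411 -0.0224]
scene pull 0.57 [ 0.4322 -0.4642  0.1403] [-0.0595 -0.4576]
scene pull 0.4 [ 0.4729 -0.2157  0.1403] [ 0.0321 -0.223 ]
scene pull 0.31 [ 0.6947 -0.0047  0.1403] [ 0.293  -0.0629]
scene pull 0.16 [ 0.7229 -0.0817  0.1403] [ 0.3046 -0.1441]
scene 246 154
top 0.91 491 slope z(x) [-4.8943  0.6017] x [-0.03   0.124  0.178] y [-0.029 -0.003  0.026] [array([0.4684, 0.0101]), array([0.2112, 0.0632]), np.float64(14.6878)]
top pull 0.61 [ 0.3757 -0.1115  0.1403] [-0.0412 -0.1008]
top pull 0.58 [ 0.342  -0.3709  0.1403] [-0.1283 -0.3475]
top pull 0.46 [0.5224 0.0185 0.1403] [ 0.1294 -0.0043]
top pull 0.45 [0.316  0.1582 0.1403] [-0.0434  0.1754]
top 222 158
```

View pics/lift.png

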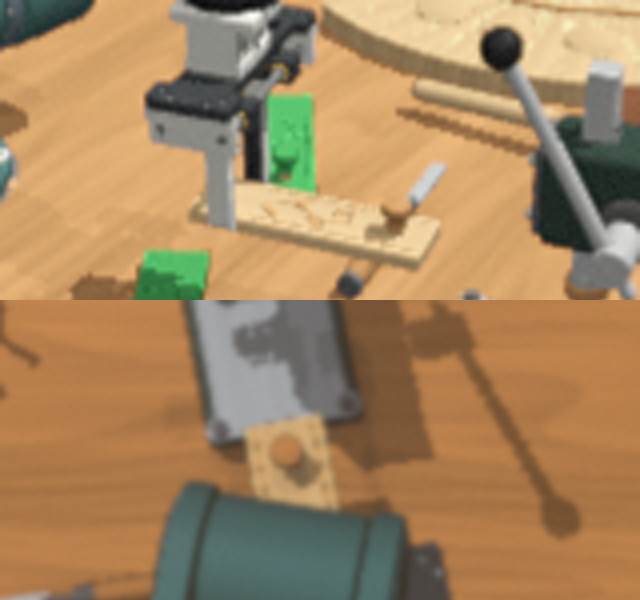

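The lid hangs level in the hand (scene crop, pull at (400,215)) and points straight at the press table (top crop, pull at (292,450)). I lower it, slide it in and set it just above the table.

Call:
move_arm --steps '[0,0,0,0,0,-0.03,0,0,0,0,0,0,-0.055,0,0,0,0,0.01,0.002,-0.06,0,0,0,0,0.03,0.006,-0.06,0,0,0,0,0.055,0.0115,-0.06,0,0,0,0,0.08,0.017,-0.06,0,0,0,0,0.105,0.022,-0.06,0,0,0,0,0.125,0.0265,-0.06,0,0,0,0,0.14,0.0295,-0.06,0,0,0,0,0.1468,0.031,-0.06,0,0,0,0,0.1468,0.031,-0.06,0,0,0,0,0.1468,0.031,-0.06,0]'

```text
time: 8.7
tool_pos: [0.5422, 0.0259, 0.0565]
ee_rot: [3.141, -0.001, -2.932]
wrist_force: [-0.4, 0.2, -2.1]
width: 0.0558
finger_force: 30.0
```

```bash
python3 - <<'E'
from h import *
o=get_obs(); print(o["time"],o["tool_pos"],o["ee_rot"],o["width"],o["wrist_force"])
T=o["tool_pos"]
A=np.array([[np.cos(.21),-np.sin(.21)],[np.sin(.21),np.cos(.21)]])
n="scene"
p,d=snapshot(n); c=camera_model(n)
for t,z in [("pull_top",T[2]+.024),("ram_pad",.091),("press_table",.03)]:
    for r in spot_point(n,t)[:4]:
        w=world(c,r["uv"],z=z)[0]; print(t,round(r["score"],2),np.round(r["uv"]),w.round(4),((w[:2]-[.6685,.0525])@A).round(4))
for q in [[.6685,.0525,.091],[.6685,.0525,.08],[.6685,.0525,.03]]: print(project(c,[q]).round(1))
uv=project(c,[[.6685,.0525,.08]])[0].astype(int)
x,y=uv[0]-65,uv[1]-45
cv2.imwrite("pics/ins.png",cv2.resize(p[y:y+90,x:x+120],(800,600),interpolation=cv2.INTER_CUBIC)[:,:,::-1]);print(x,y)
E
```

```text
8.7 [0.54224193 0.02587407 0.05650185] [ 3.14142326e+00 -6.87104638e-04 -2.93208771e+00] 0.05580241835246261 [-0.35468251  0.24816127 -2.05327728]
pull_top 0.66 [209. 285.] [ 0.3835 -0.4151  0.0805] [-0.3762 -0.3979]
pull_top 0.47 [314. 189.] [0.334  0.132  0.0805] [-0.3105  0.1475]
pull_top 0.43 [393. 234.] [0.6801 0.034  0.0805] [ 0.0075 -0.0205]
pull_top 0.39 [282. 238.] [ 0.4162 -0.1538  0.0805] [-0.2898 -0.1492]
ram_pad 0.46 [436. 208.] [0.7385 0.2271 0.091 ] [0.1048 0.1562]
press_table 0.83 [387. 241.] [0.6539 0.0575 0.03  ] [-0.0132  0.0079]
[[392.2 227.3]]
[[391.9 230.3]]
[[390.7 243.8]]
326 185
```

View pics/ins.png

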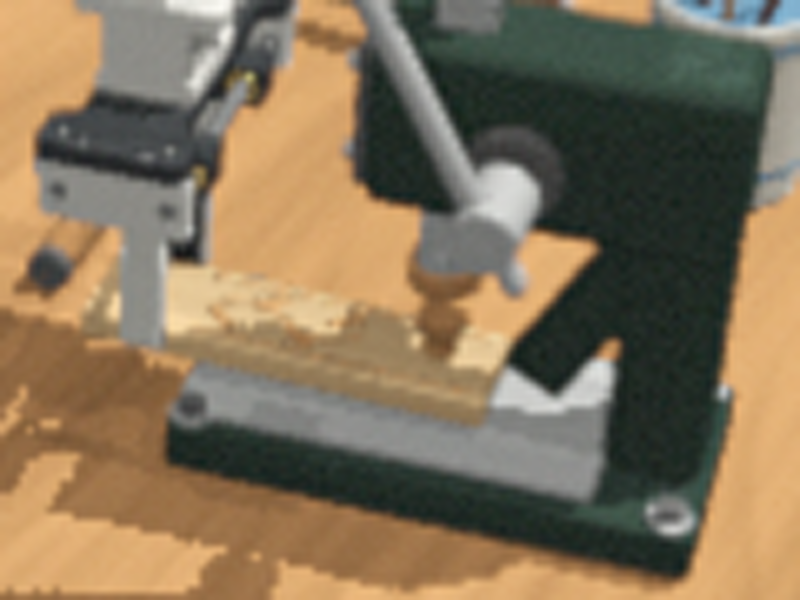

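In the crop the knob (about (442,320)) sits right under the ram pad (about (445,270)). I check the sideways centring against the table edges using depth.

```bash
python3 - <<'E'
from h import *
A=np.array([[np.cos(.21),-np.sin(.21)],[np.sin(.21),np.cos(.21)]])
def edges(n):
    c=camera_model(n); v,u=np.mgrid[0:400,0:640]
    D=[snapshot(n)[1] for _ in range(4)]
    P=np.vstack([world(c,np.c_[u[d>0],v[d>0]],d=d[d>0]) for d in D])
    Q=np.c_[(P[:,:2]-[.6685,.0525])@A,P[:,2]]
    for nm,lo,hi in [("lid",.048,.058),("table",.0275,.0335),("base",.022,.034),("headtop",.218,.23)]:
        s=(Q[:,2]>lo)&(Q[:,2]<hi)&(abs(Q[:,0])<.14)&(abs(Q[:,1])<.075)
        for xr in ([(-.09,-.03)] if nm!="headtop" else [(.03,.11)]):
            q=Q[s&(Q[:,0]>xr[0])&(Q[:,0]<xr[1])]
            if len(q)>20: print(n,nm,len(q),"y",np.percentile(q[:,1],[.5,2,50,98,99.5]).round(4))
        q=Q[s&(abs(Q[:,1])<.025)]
        if len(q)>20: print("   x",np.percentile(q[:,0],[.5,2,98,99.5]).round(4))
    # lid side face
    s=(Q[:,2]>.042)&(Q[:,2]<.05)&(Q[:,0]>-.1)&(Q[:,0]<.02)&(Q[:,1]<-.02)&(Q[:,1]>-.04); 
    if s.sum()>5: print("side face y",np.median(Q[s,1]).round(4), s.sum())
    s=(Q[:,2]>.006)&(Q[:,2]<.02)&(Q[:,0]>-.1)&(Q[:,0]<.1)&(Q[:,1]<-.05)&(Q[:,1]>-.075)
    if s.sum()>5: print("base side y",np.median(Q[s,1]).round(4), s.sum())
    s=(Q[:,2]>.08)&(Q[:,2]<.1)&(abs(Q[:,0])<.03)&(abs(Q[:,1])<.03); print("ram",s.sum(),np.percentile(Q[s],[5,50,95],axis=0).round(4).tolist() if s.sum() else "")
    s=(Q[:,2]>.066)&(Q[:,2]<.079)&(abs(Q[:,0])<.03)&(abs(Q[:,1])<.03); print("knob",s.sum(),np.percentile(Q[s],[5,50,95],axis=0).round(4).tolist() if s.sum() else "")
for n in ["scene","top"]: edges(n)
E
```

```text
scene lid 939 y [-0.0304 -0.0294 -0.0043  0.0277  0.03  ]
   x [-0.1317 -0.1262  0.1141  0.1232]
scene table 619 y [-0.0595 -0.0582 -0.0367 -0.0147 -0.0132]
   x [-0.1077 -0.1028  0.1143  0.1257]
scene base 872 y [-0.0624 -0.0609 -0.0433 -0.0151 -0.0133]
   x [-0.1074 -0.1017  0.1269  0.1283]
scene headtop 1480 y [-0.0317 -0.0305 -0.0106  0.0245  0.0286]
   x [-0.0979 -0.0389  0.1232  0.1247]
side face y -0.0266 351
base side y -0.0585 997
ram 94 [[-0.0139, -0.0171, 0.0887], [0.0022, -0.0115, 0.0967], [0.0151, -0.0016, 0.0996]]
knob 153 [[-0.0076, -0.0116, 0.0691], [0.0017, -0.0047, 0.0755], [0.0111, 0.0073, 0.0783]]
   x [-0.14   -0.14   -0.1362 -0.1362]
top headtop 2456 y [-0.0273 -0.0263  0.0014  0.0297  0.031 ]
   x [-0.0337 -0.0311  0.1208  0.1237]
base side y -0.0595 16
ram 0 
knob 0
```

It is centred within about 1 mm both ways, so I set it down and let go.

Call:
move_arm --steps '[0,0,0,0,0,-0.004,0,0,0,0,0,0,-0.007,0,0,0,0,0,0,-0.009,0,0,0,0,0,0,-0.0095,0,0,0,0,0,0,-0.0095,0]'

```text
time: 9.8
tool_pos: [0.5424, 0.026, 0.0471]
ee_rot: [3.142, -0.0, -2.932]
wrist_force: [-2.0, -0.0, -0.2]
width: 0.0555
finger_force: 30.0
```

Call:
move_arm --steps '[0,0,0,0,0,0,0.75,0,0,0,0,0,0,0.75,0,0,0,0,0,0,0.75,0,0,0,0,0,0,0.75]'

```text
time: 10.2
tool_pos: [0.5427, 0.026, 0.0472]
ee_rot: [-3.142, 0.001, -2.932]
wrist_force: [-0.4, -0.5, -0.5]
width: 0.0707
finger_force: 0.0
```

Call:
move_arm --steps '[0,0,0,0,0,0.01,0.9,0,0,0,0,0,0.03,1,0,0,0,0,0,0.07,1,0,0,0,-0.02,0,0.11,1,0,0,0,-0.06,0,0.15,1,0,0,0,-0.1,0,0.19,1,0,0,0,-0.11,0,0.23,1,0,0,0,-0.11,0,0.23,1]'

```text
time: 11.0
tool_pos: [0.4331, 0.026, 0.2857]
ee_rot: [-3.137, 0.015, -2.932]
wrist_force: [0.7, 0.8, 0.6]
width: 0.0943
finger_force: 0.0
```

```bash
python3 - <<'E'
from h import *
A=np.array([[np.cos(.21),-np.sin(.21)],[np.sin(.21),np.cos(.21)]])
o=get_obs(); print(o["time"],o["tool_pos"],o["ee_rot"])
for n in ["scene","top"]:
    c=camera_model(n); v,u=np.mgrid[0:400,0:640]
    S=[snapshot(n) for _ in range(3)]; p=S[0][0]
    P=np.vstack([world(c,np.c_[u[d>0],v[d>0]],d=d[d>0]) for _,d in S])
    Q=np.c_[(P[:,:2]-[.6685,.0525])@A,P[:,2]]
    s=(Q[:,2]>.032)&(Q[:,2]<.041)&(Q[:,0]>-.1)&(Q[:,0]<.02)&(Q[:,1]<-.02)&(Q[:,1]>-.04)
    if s.sum(): print(n,"side face",np.median(Q[s,1]).round(4),s.sum(),np.polyfit(Q[s,0],Q[s,1],1))
    for nm,lo,hi in [("ram",.084,.1),("knob",.055,.074)]:
        s=(Q[:,2]>lo)&(Q[:,2]<hi)&(abs(Q[:,0])<.03)&(abs(Q[:,1])<.03); print(nm,s.sum(),np.percentile(Q[s],[5,50,95],axis=0).round(4).tolist() if s.sum() else "")
    s=(Q[:,2]>.04)&(Q[:,2]<.048)&(abs(Q[:,1])<.026)&(abs(Q[:,0])<.19); 
    q=Q[s]; print("lidtop",len(q),q[:,0].min().round(3),np.percentile(q[:,0],[1]).round(4), np.polyfit(q[q[:,0]<0,0],q[q[:,0]<0,2],1).round(4))
    # ball: points in z .3-.34 near
    s=(Q[:,2]>.305)&(Q[:,2]<.345)&(abs(Q[:,0]+.054)<.03)&(abs(Q[:,1]+.08)<.03); print("ball",s.sum(),np.percentile(Q[s],[2,50,98],axis=0).round(4).tolist() if s.sum() else "", P[s].mean(0) if s.sum() else "")
    for r in spot_point(n,"lever_ball")[:2]:
        w=world(c,r["uv"],z=.322)[0]; print("ballspot",round(r["score"],2),w.round(4),((w[:2]-[.6685,.0525])@A).round(4))
    if n=="scene":
        x,y=330,150; cv2.imwrite("pics/placed.png",cv2.resize(p[y:y+120,x:x+160],(800,600),interpolation=cv2.INTER_CUBIC)[:,:,::-1])
E
```

```text
11.0 [0.43308111 0.02600214 0.28571234] [-3.13742285  0.01462869 -2.93174347]
scene side face -0.0271 348 [-0.00340734 -0.02831067]
ram 71 [[-0.0142, -0.0159, 0.092], [0.0026, -0.0118, 0.0961], [0.0154, -0.0035, 0.0994]]
knob 139 [[-0.0095, -0.0118, 0.0577], [0.0012, -0.005, 0.0686], [0.011, 0.0076, 0.0721]]
lidtop 1866 -0.162 [-0.1593] [0.     0.0448]
ball 359 [[-0.0655, -0.0947, 0.3072], [-0.0507, -0.087, 0.3269], [-0.0397, -0.0759, 0.3384]] [ 0.63633955 -0.04294266  0.32563896]
ballspot 0.86 [ 0.6311 -0.0368  0.322 ] [-0.0552 -0.0796]
top side face -0.0299 94 [ 0.04857794 -0.0288047 ]
ram 0 
knob 0 
lidtop 707 -0.064 [-0.0589] [0.0003 0.0434]
ball 365 [[-0.0674, -0.0908, 0.3199], [-0.0567, -0.0784, 0.3313], [-0.0419, -0.065, 0.3379]] [ 0.62961702 -0.03558454  0.33051957]
ballspot 0.64 [ 0.6305 -0.0359  0.322 ] [-0.0556 -0.0785]
```

View pics/placed.png

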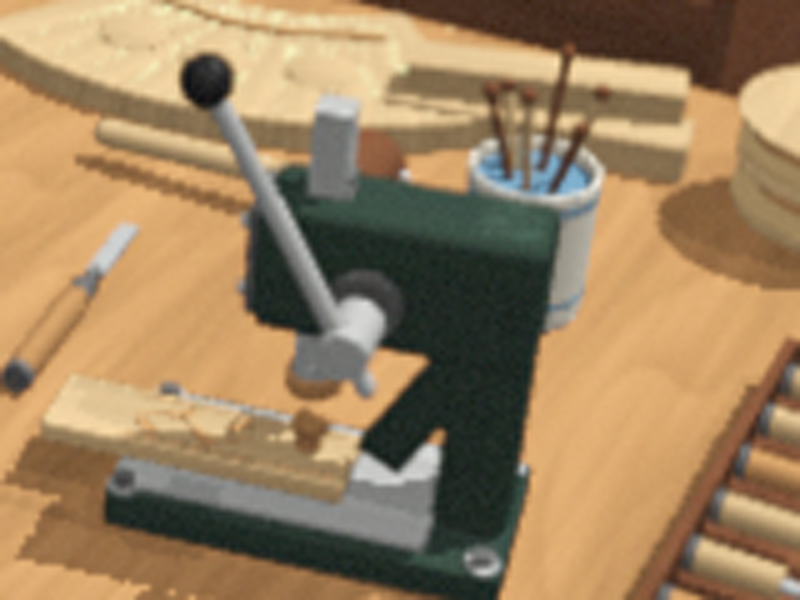

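The lid lies flat on the table with the knob (crop (308,430)) under the ram pad (crop (312,380)), and is free. Now the lever ball at about (0.631, -0.0365, 0.322), from above.

Call:
move_arm --steps '[0,0,0,0,0,0.04,1,0,0,0,0,-0.015,0.085,1,0,0,0,0.015,-0.03,0.12,1,0,0,0,0.05,-0.045,0.135,1,0,0,0,0.09,-0.06,0.135,1,0,0,0,0.13,-0.0625,0.135,1,0,0,0,0.17,-0.0625,0.135,1,0,0,0,0.198,-0.0625,0.135,1,0,0,0,0.198,-0.0625,0.135,1,0,0,0,0.198,-0.0625,0.135,1]'

```text
time: 12.4
tool_pos: [0.6309, -0.0365, 0.4094]
ee_rot: [3.14, -0.004, -2.932]
wrist_force: [-0.6, 0.9, -0.1]
width: 0.0942
finger_force: 0.0
```

Call:
move_arm --steps '[0,0,0,0,0,-0.03,1,0,0,0,0,0,-0.06,1,0,0,0,0,0,-0.08,1,0,0,0,0,0,-0.09,1,0,0,0,0,0,-0.093,1,0,0,0,0,0,-0.093,0,0,0,0,0,0,-0.093,0,0,0,0,0,0,-0.093,0,0,0,0,0,0,-0.093,0,0,0,0,0,0,-0.093,0,0,0,0,0,0,-0.093,0,0,0,0,0,0,-0.093,0]'

```text
time: 13.6
tool_pos: [0.6305, -0.0365, 0.3189]
ee_rot: [3.141, -0.0, -2.932]
wrist_force: [1.0, 0.3, -1.0]
width: 0.0415
finger_force: 0.0
```

Call:
move_arm --steps '[0,0,0,0,0,0,0,0,0,0,0,0,0,0,0,0,0,0,0,0,0,0,0,0,0,0,0,0,0,0,0,0,0,0,0]'

```text
time: 14.1
tool_pos: [0.6306, -0.0371, 0.3189]
ee_rot: [-3.141, 0.0, -2.933]
wrist_force: [0.9, -3.1, -1.6]
width: 0.0286
finger_force: 30.0
```

```bash
python3 - <<'E'
from h import *
# arc: shifts from lever angle 0 at press x=-.0545
for a,b in [(0,.9),(.9,1.35)]:
    for t in np.linspace(a,b,10)[1:]:
        f=lambda t:np.array([.031-.170*np.cos(1.0472-t),.175+.170*np.sin(1.0472-t)])
        dx,dz=f(t)-f(a); print(round(t,2),[round(float(q),4) for q in (dx*np.cos(.21),dx*np.sin(.21),dz)])
E
```

```text
0.1 [-0.014, -0.003, -0.0092]
0.2 [-0.0269, -0.0057, -0.0198]
0.3 [-0.0388, -0.0083, -0.0317]
0.4 [-0.0495, -0.0106, -0.0447]
0.5 [-0.0589, -0.0125, -0.0588]
0.6 [-0.0668, -0.0142, -0.0737]
0.7 [-0.0732, -0.0156, -0.0894]
0.8 [-0.0781, -0.0166, -0.1056]
0.9 [-0.0813, -0.0173, -0.1223]
0.95 [-0.001, -0.0002, -0.0084]
1.0 [-0.0016, -0.0003, -0.0169]
1.05 [-0.0018, -0.0004, -0.0254]
1.1 [-0.0016, -0.0003, -0.0339]
1.15 [-0.0009, -0.0002, -0.0424]
1.2 [0.0001, 0.0, -0.0508]
1.25 [0.0016, 0.0003, -0.0592]
1.3 [0.0035, 0.0007, -0.0675]
1.35 [0.0058, 0.0012, -0.0756]
```

Ball pinched with 30 N. I swing it along the arc to 0.9 rad.

Call:
move_arm --steps '[0,0,0,-0.014,-0.003,-0.009,0,0,0,0,-0.027,-0.0057,-0.02,0,0,0,0,-0.039,-0.0083,-0.032,0,0,0,0,-0.0495,-0.0106,-0.045,0,0,0,0,-0.059,-0.0125,-0.059,0,0,0,0,-0.067,-0.0142,-0.074,0,0,0,0,-0.073,-0.0156,-0.089,0,0,0,0,-0.078,-0.0166,-0.1055,0,0,0,0,-0.0813,-0.0173,-0.1223,0,0,0,0,-0.0813,-0.0173,-0.1223,0,0,0,0,-0.0813,-0.0173,-0.1223,0]'

```text
time: 15.2
tool_pos: [0.5487, -0.0546, 0.1984]
ee_rot: [-3.14, -0.0, -2.933]
wrist_force: [-3.0, -4.6, 5.8]
width: 0.0283
finger_force: 30.0
```

Call:
move_arm --steps '[0,0,0,-0.001,0,-0.008,0,0,0,0,-0.002,0,-0.017,0,0,0,0,-0.002,0,-0.025,0,0,0,0,-0.002,0,-0.034,0,0,0,0,-0.001,0,-0.042,0,0,0,0,0,0,-0.051,0,0,0,0,0,0,-0.051,0]'

```text
time: 15.9
tool_pos: [0.5494, -0.0545, 0.1472]
ee_rot: [-3.14, 0.0, -2.932]
wrist_force: [-3.6, -5.1, 4.7]
width: 0.0281
finger_force: 30.0
```

```bash
python3 - <<'E'
from h import *
o=get_obs(); print(o["wrist_force"].round(1),o["tool_pos"].round(4),o["width"])
p,d=snapshot("scene"); x,y=330,170
cv2.imwrite("pics/press1.png",cv2.resize(p[y:y+110,x:x+140],(763,600),interpolation=cv2.INTER_CUBIC)[:,:,::-1])
E
```

```text
[-3.6 -5.1  4.7] [ 0.5494 -0.0545  0.1472] 0.028096278787615843
```

View pics/press1.png

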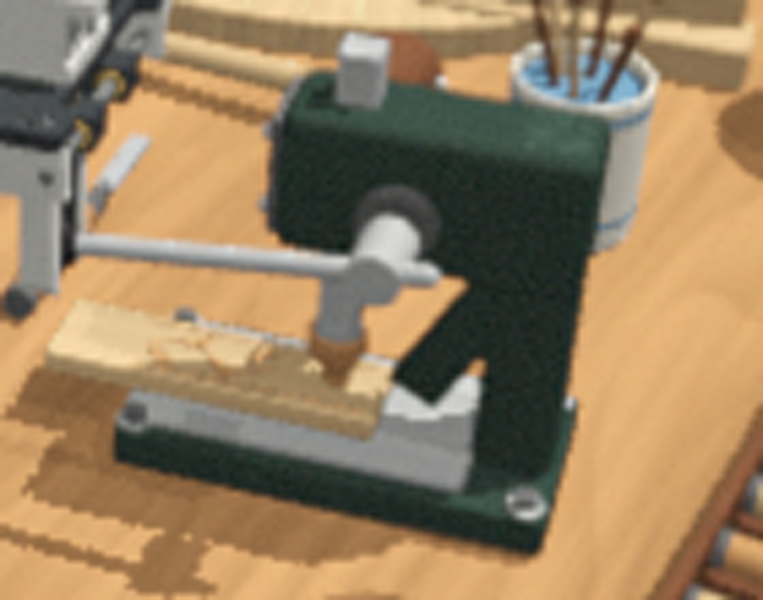

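The ram pad sits centred on the knob (crop (338,355)), and the rod is about level. I continue slowly and ease the sideways load.

Call:
move_arm --steps '[0,0,0,-0.001,-0.001,-0.003,0,0,0,0,-0.001,-0.002,-0.006,0,0,0,0,-0.001,-0.003,-0.009,0,0,0,0,0,-0.003,-0.012,0,0,0,0,0,-0.003,-0.015,0,0,0,0,0,-0.003,-0.015,0]'

```text
time: 16.55
tool_pos: [0.5513, -0.0542, 0.1341]
ee_rot: [3.138, 0.007, -2.93]
wrist_force: [0.1, 3.6, 7.6]
width: 0.0284
finger_force: 30.0
```

Call:
move_arm --steps '[0,0,0,0,0.001,-0.002,0,0,0,0,0.0005,0.001,-0.004,0,0,0,0,0.001,0.001,-0.006,0,0,0,0,0.001,0.001,-0.008,0,0,0,0,0.001,0.001,-0.008,0,0,0,0,0.001,0.001,-0.008,0]'

```text
time: 17.15
tool_pos: [0.5528, -0.0538, 0.1267]
ee_rot: [3.14, 0.008, -2.931]
wrist_force: [0.6, 2.3, 8.8]
width: 0.0287
finger_force: 30.0
```

Call:
move_arm --steps '[0,0,0,0,0.0005,-0.0015,0,0,0,0,0.0005,0.0005,-0.003,0,0,0,0,0.0005,0.0005,-0.003,0,0,0,0,0.0005,0.0005,-0.003,0]'

```text
time: 17.55
tool_pos: [0.5535, -0.0537, 0.1238]
ee_rot: [3.141, 0.008, -2.931]
wrist_force: [1.1, 1.3, 8.8]
width: 0.0284
finger_force: 30.0
```

Call:
move_arm --steps '[0,0,0,0,0.0005,-0.0015,0,0,0,0,0.0005,0.0005,-0.003,0,0,0,0,0.0005,0.0005,-0.003,0,0,0,0,0.0005,0.0005,-0.003,0]'

```text
time: 17.95
tool_pos: [0.5542, -0.0535, 0.121]
ee_rot: [3.141, 0.008, -2.931]
wrist_force: [0.3, 0.7, 9.6]
width: 0.0285
finger_force: 30.0
```

Call:
move_arm --steps '[0,0,0,0,0,-0.001,0,0,0,0,0.0005,0,-0.002,0,0,0,0,0.0005,0,-0.002,0,0,0,0,0.0005,0,-0.002,0]'

```text
time: 18.35
tool_pos: [0.5546, -0.0534, 0.119]
ee_rot: [3.141, 0.008, -2.931]
wrist_force: [0.7, 1.4, 8.9]
width: 0.0287
finger_force: 30.0
```

Call:
move_arm --steps '[0,0,0,0,0,-0.001,0,0,0,0,0.0005,0,-0.002,0,0,0,0,0.0005,0,-0.002,0,0,0,0,0.0005,0,-0.002,0]'

```text
time: 18.75
tool_pos: [0.5552, -0.0533, 0.117]
ee_rot: [3.141, 0.008, -2.931]
wrist_force: [0.5, 0.7, 9.1]
width: 0.0286
finger_force: 30.0
```

```bash
python3 - <<'E'
from h import *
F=[]
for _ in range(4): snapshot("scene"); F.append(get_obs()["wrist_force"])
print(np.round(F,1))
E
```

```text
[[ 0.5  1.2  9.2]
 [-0.1  0.9  9.2]
 [ 1.3  1.9  8.5]
 [ 0.4  1.5  9.7]]
```

Call:
move_arm --steps '[0,0,0,0,0,-0.001,0,0,0,0,0.0005,0,-0.002,0,0,0,0,0.0005,0,-0.002,0,0,0,0,0.0005,0,-0.002,0]'

```text
time: 19.35
tool_pos: [0.5557, -0.0532, 0.1152]
ee_rot: [3.141, 0.009, -2.931]
wrist_force: [0.2, 2.0, 10.5]
width: 0.0285
finger_force: 30.0
```

Call:
move_arm --steps '[0,0,0,0,0,-0.001,0,0,0,0,0.0005,0,-0.002,0,0,0,0,0.0005,0,-0.002,0,0,0,0,0.0005,0,-0.002,0]'

```text
time: 19.75
tool_pos: [0.5561, -0.0531, 0.1138]
ee_rot: [3.141, 0.009, -2.931]
wrist_force: [-0.9, 1.3, 12.2]
width: 0.0289
finger_force: 30.0
```

```bash
python3 - <<'E'
from h import *
F=[]
for _ in range(10): p,d=snapshot("scene"); F.append(get_obs()["wrist_force"])
F=np.array(F); m=F.mean(0); print(m.round(2),F.std(0).round(2))
phi=-np.arcsin((.175-.1175)/.17); fx=m[0]*np.cos(.21)+m[1]*np.sin(.21)
print("phi",phi,"tangential",m[2]*np.cos(phi)+fx*np.sin(phi), "radial x",fx)
x,y=330,170
cv2.imwrite("pics/press2.png",cv2.resize(p[y:y+110,x:x+140],(763,600),interpolation=cv2.INTER_CUBIC)[:,:,::-1])
E
```

```text
[-1.07  2.06 11.73] [0.28 0.42 0.29]
phi -0.34504103513113776 tangential 11.249575505204247 radial x -0.6163337634376815
```

View pics/press2.png

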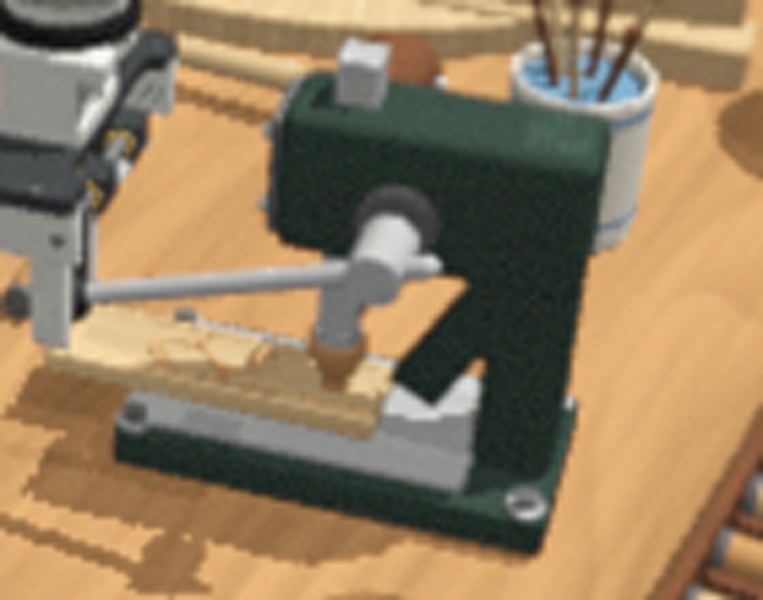

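The knob now sits low on the lid under the ram (crop (338,365)), and the force rises beyond the push-in plateau, which fits it being home. A little more takes it to 12 N.

Call:
move_arm --steps '[0,0,0,0.0005,-0.0003,-0.001,0,0,0,0,0.0005,-0.0003,-0.001,0,0,0,0,0.0005,-0.0003,-0.001,0,0,0,0,0.0005,-0.0003,-0.001,0,0,0,0,0.0005,-0.0003,-0.001,0]'

```text
time: 20.75
tool_pos: [0.5564, -0.0531, 0.113]
ee_rot: [3.14, 0.008, -2.931]
wrist_force: [-2.7, 2.4, 13.2]
width: 0.0286
finger_force: 30.0
```

```bash
python3 - <<'E'
from h import *
F=[];P=[]
A=np.array([[np.cos(.21),-np.sin(.21)],[np.sin(.21),np.cos(.21)]])
c=camera_model("scene"); v,u=np.mgrid[0:400,0:640]
for _ in range(10):
    p,d=snapshot("scene"); F.append(get_obs()["wrist_force"]); P.append(world(c,np.c_[u[d>0],v[d>0]],d=d[d>0]))
F=np.array(F); m=F.mean(0); print(m.round(2),F[::3].round(1).tolist(),get_obs()["tool_pos"],get_obs()["time"])
phi=-.35; fx=m[0]*np.cos(.21)+m[1]*np.sin(.21)
print("tangential",m[2]*np.cos(phi)+fx*np.sin(phi), "x",fx)
P=np.vstack(P); Q=np.c_[(P[:,:2]-[.6685,.0525])@A,P[:,2]]
s=(abs(Q[:,0])<.018)&(Q[:,1]<-.002)&(Q[:,1]>-.02)&(Q[:,2]>.048)&(Q[:,2]<.09)
h=[(round(z,3),[round(float(t),4) for t in (np.ptp(np.percentile(Q[s&(abs(Q[:,2]-z)<.002)][:,0],[3,97])),Q[s&(abs(Q[:,2]-z)<.002)][:,1].mean())]) for z in np.arange(.05,.09,.004)]
print(h)
E
```

```text
[-1.81  2.64 12.98] [[-2.8, 3.4, 13.5], [-1.2, 3.4, 12.9], [-1.9, 1.8, 12.5], [-1.9, 2.7, 12.7]] [ 0.55634885 -0.05309344  0.11296176] 21.25
tangential 12.61749690245026 x -1.2243689485071885
[(np.float64(0.05), [0.0244, -0.0074]), (np.float64(0.054), [0.0162, -0.0071]), (np.float64(0.058), [0.0186, -0.0084]), (np.float64(0.062), [0.0195, -0.0096]), (np.float64(0.066), [0.0306, -0.011]), (np.float64(0.07), [0.0289, -0.0124]), (np.float64(0.074), [0.028, -0.0108]), (np.float64(0.078), [0.0276, -0.0102]), (np.float64(0.082), [0.0209, -0.0092]), (np.float64(0.086), [0.0219, -0.0087])]
```

The pad's underside is now at about 64 mm, which is exactly the fully-home height (30 + 34 mm). The tangential push is a steady 12.6 N or so. I hand it in.

```bash
python3 -c "
from bench import *
print(close_job())"
```

```text
the job is handed in; nothing more can be done
None
```

The lid lies flat on the press table and free of the gripper, the pull is centred under the ram to about 1 mm and driven fully home, and the arm is still holding the lever at about 12.6 N; handed in at about 21 s, verdict not shown.

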